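# Set the sliding length stop against the yellow stop block

### The job

Set the length stop on the jig rail for the next batch: with a fingertip press the orange pad in the middle of the blue slider all the way down to free its brake and, keeping it pressed, push the slider along the rail until it is right up against the yellow stop block. Then let the pad spring back up and move clear. Do not force the slider along with its brake on, grip nothing, and leave the lock case, the oil bottle and the screwdriver where they are.

Things in the scene. Friction and masses are not known exactly. Their poses are not given: they have to be found in the camera images.
- rail: fixed straight slide rail: 40 mm wide aluminium bar with a black slot on an 80 mm wide green foot, 500 mm long, top of the bar 30 mm above the table. Origin: centre of its underside, on the table. Its y axis runs along the rail, x across it, z up
- carriage (a joint): position of the blue slider's centre along the rail's y axis, in m, 0 at the middle of the rail. Unpressed, the brake holds it against about 10 N along the rail; with the pad fully down it slides with 1 to 2 N
- slider_top (a point): centre of the blue slider at the level of its top, 62 mm above the table. It is 90 mm long along the rail, 60 mm wide: two raised shoulders, each 21 mm along the rail, and between them a 48 mm gap, open sideways, in which the pad lies. A fingertip pressing the pad drags the slider or pushes a shoulder's inner face. A low steel nose stands out 72 mm on the rail's -x side, up to 36 mm high
- pad_top (a point): centre of the top of the orange brake pad in the middle of the blue slider, 52 mm above the table when up and 46 mm when fully down. The pad is 45 mm along the rail and 50 mm across it. It rides with the slider; its top lies 10 mm below the shoulders' tops when up
- pad (a joint): how far the orange pad is pressed down, in m: 0 up, 0.006 fully down. Spring loaded: begins to move at 12 N and is fully down, against a hard end, at 15 N; it springs back up by itself and the brake then holds. The slider counts as freed while the pad is more than 1.5 mm down
- stop_yellow: yellow stop block clamped on the rail, cannot be moved: 20 mm along the rail, 60 mm wide, from the rail to 62 mm above the table with a small steel screw head to 68 mm. Origin: on the table below its centre, on the rail's centre line, same axes as the rail. It may be at either end of the rail. The slider touches it when their centres are 55 mm apart along the rail
- stop_black: black stop block of the same shape at the other end of the rail, fixed; not the one to go to
- lock_case: steel mortise lock with a brass face plate, lying loose on the table beyond the rail: about 97 by 200 mm, 20 mm high. Origin: centre of its underside. Leave it alone
- oil_bottle: small white oil bottle with a red cap, standing loose between the robot and the rail: 44 mm across, 105 mm high. Origin: centre of its underside. Leave it alone
- screwdriver: screwdriver with a red handle, about 180 mm long, lying loose on the table between the robot and the rail, roughly along it. Leave it alone

How it is judged:
By the outcome, as a careful person would: the job done as asked, in the order asked, and still so for the second after the job is handed in, with the robot touching nothing.
It also fails if it takes over 37 s, if anything falls off the work surface, if the arm or the gripper's body presses on something with over 40 N, if the wrist force passes 120 N, or if a joint passes its speed limit or range.

### The arm

A 6-joint arm with a two-finger parallel gripper is mounted at the origin on the work surface. World frame = base frame: x ahead of the robot, y to its left, z up, the work surface at z = 0. Lengths are in m, angles in rad, forces in N, time in s.
With the tool pointing down it reaches from about 0.35 to 0.85 m from the base axis. Payload 8.1 kg.
Tool frame: the origin (TCP) lies midway between the tips of the shut fingers; the grasp point (between the pads) lies robot.grip_depth behind it (robot.grip_depth is the distance from the TCP to the grasp point, in m); z points along the fingers, y is the line along which they close (so a half turn about z gives the same grasp; the last joint's range is limited). The gripper opens to 93 mm and grips with 3 to 60 N. Pads are 15 mm wide; open, the fingers measure 128 mm over their backs; the gripper's body (75 mm by 188 mm) begins 65 mm behind the grasp point.
Start: joints at [-1.255, 0.13, 1.488, -0, 1.523, -0.085], TCP at [0.234, -0.552, 0.181] pointing down, gripper open.
Joint ranges: [-2.96, 2.96], [-0.89, 2.26], [0.02, 2.5], [-1.34, 4.48], [0, 2.73], [-2.66, 2.66]. Speed limits (rad/s): [2.39, 2.39, 2.79, 3.14, 3.14, 3.14].

### API

Orientations are given as a rotation vector (axis times angle).
In Python, from plant import robot gives the robot as it stands.
- The arm moves only by the tool carry_out, never from a script. Its argument "rows" is a list of rows, each a list of 6 numbers: the shift along the tool's x, y, z in m, then the turn, a rotation vector about the tool's x, y, z in degrees. A call has 1 to 12 rows; each row is the pose to reach, as a shift and turn from the pose commanded when the call began, along the tool's axes at that moment; what a row does not reach only later rows make up. A row lasts 1/8 s, in which the tool goes at most 62.5 mm and 10.7 degrees, less where a joint would pass 70% of its speed; a pose out of reach is approached as far as the arm can. A call with a gripper value outside its range is refused whole. "jaw" is the closure in counts, from 0 (fully open) to 255 (shut), set as the call begins (left out, the last holds). The fingers move at their own pace and stop on an object; "force" is the grip in N (left out, the last holds). Time passes only in rows, so rows that repeat a pose let the fingers close. It gives the time, the measured TCP pose, the force, the opening and the grip force at its end, in the units of the state.
- robot.read_state(): the state, without advancing time (a new reading comes with each control period).
- robot.read_camera(name): name is "scene" or "top" or "wrist"; returns the picture (420x560x3 uint8, red, green, blue); there is no depth.
- robot.camera_model(name): a dict with "fx", "fy", "cx", "cy" (pixels), "R" (3x3) and "t" (3): a world point X has camera coordinates R X + t; the wrist camera has in their place "mount" (4x4, takes a point from camera to tool coordinates, whose origin is the TCP and whose axes are the flange's). Camera axes: x right, y down, z forward; pixel columns grow to the right and rows downward; lengths in m; the calibration is good to about 2 mm. A picture is of the moment at which its call begins: read the wrist's pose just before it. camera_model takes no time and is no camera call.
- robot.close_job(): hands the job in; it is judged then, once.
Trained networks look in the newest picture that a camera, given by its name, has taken for a name from the list of things; names that differ only in an ending like _2 or _b are one class to them, and where a whole thing is asked for, a point or a joint stands for the part that bears it (a point fixed in the world has none). Each returns a list of dicts, best first, with "conf" (0 to 1); they miss things now and then, are a little off and sometimes report something else, mostly with a low value. They report only what shows in the picture. A call takes as long as a camera call.
- robot.outline_of(camera, target): "pixels" (420x560 bool, what is visible of it) and "pixel" ([column, row] in pixels, amid what is visible of it).
The state is a dict: "t": time; "q": joint angles; "dq": joint speeds; "joint_torque": joint torques, N m; "tool_pos": TCP position; "orientation": TCP orientation; "force": force on the tool from outside, world axes, zero at the start; "wrist_torque": the same for the moment, N m; "opening": finger opening in m; "gripper_force": force on a finger pad.
Only numpy, scipy, OpenCV 4.12 (cv2) and the standard library are available. Lean on these libraries where they do the work, as an engineer would, in place of code of your own. Each camera call takes 0.05 s, during which the arm holds its last target. There are 200 camera calls.

## Working session

There is one attempt and no reset: what is moved stays moved. The work goes in short steps, Python scripts to look and compute and a tool call to move; the robot and the scene stay as the last step left them, time stands still between calls to the robot, and variables do not carry over. Pictures are saved under pics/ and viewed, at most 10 in all, crops included, and the job is handed in when it is done.

Besides the shell and the picture viewer there is one more tool, called after "Emit:" by a JSON object that holds its "fn" and its "kwargs". carry_out: Moves the arm, as the interface text tells. Its arguments: {"type":"object","properties":{"rows":{"type":"array"},"jaw":{"type":"number"},"force":{"type":"number"}},"required":["rows"]}

```bash
mkdir -p pics; cat > h.py <<'E'
import numpy as np, cv2
from scipy.spatial.transform import Rotation as Ro
from plant import robot
def ray(cam,px,z,st=None):
    m=robot.camera_model(cam)
    d=np.array([(px[0]-m['cx'])/m['fx'],(px[1]-m['cy'])/m['fy'],1.])
    if 'mount' in m:
        T=np.eye(4);T[:3,:3]=Ro.from_rotvec(st['orientation']).as_matrix();T[:3,3]=st['tool_pos']
        M=T@np.array(m['mount']);o=M[:3,3];d=M[:3,:3]@d
    else:
        R=np.array(m['R']);o=-R.T@np.array(m['t']);d=R.T@d
    return o+d*(z-o[2])/d[2]
def save(cam,name,s=1):
    im=robot.read_camera(cam);cv2.imwrite('pics/'+name,cv2.cvtColor(im,cv2.COLOR_RGB2BGR));return im
E
python3 - <<'E'
from h import *
s=robot.read_state();print(s['t'],s['tool_pos'],s['orientation'],s['force'],robot.grip_depth)
print(Ro.from_rotvec(s['orientation']).as_matrix().round(3))
save('top','top1.png');save('scene','scene1.png')
for n,z in [('carriage',.062),('pad_top',.052),('stop_yellow',.062),('stop_black',.062),('oil_bottle',.1),('screwdriver',.01),('lock_case',.02),('rail',.03)]:
    for r in robot.outline_of('top',n)[:2]:
        p=ray('top',r['pixel'],z);print(n,round(r['conf'],2),np.round(r['pixel']),p.round(3))
        c=cv2.minAreaRect(np.argwhere(r['pixels'])[:,::-1].astype(np.float32));b=cv2.boxPoints(c);print([ray('top',q,z)[:2].round(3).tolist() for q in b])
E
```

```text
0.0 [ 0.23389691 -0.55183586  0.17991182] [-3.07692075e+00 -6.25013235e-01  3.40929422e-04] [-0.43889499  0.11913124  0.01649027] 0.0188
[[ 0.921  0.39  -0.001]
 [ 0.39  -0.921  0.002]
 [ 0.    -0.002 -1.   ]]
carriage 0.76 [279. 212.] [ 0.568 -0.001  0.062]
[[0.514, 0.053], [0.614, 0.024], [0.588, -0.063], [0.488, -0.033]]
pad_top 0.58 [284. 212.] [ 0.569 -0.012  0.052]
[[0.555, 0.017], [0.603, 0.002], [0.589, -0.041], [0.542, -0.027]]
stop_yellow 0.89 [366. 236.] [ 0.516 -0.174  0.062]
[[0.495, -0.15], [0.556, -0.169], [0.548, -0.194], [0.487, -0.175]]
stop_black 0.73 [188. 185.] [0.625 0.179 0.062]
[[0.599, 0.2], [0.663, 0.185], [0.655, 0.157], [0.592, 0.172]]
oil_bottle 0.74 [218. 255.] [0.483 0.116 0.1  ]
[[0.498, 0.137], [0.497, 0.095], [0.458, 0.096], [0.459, 0.137]]
oil_bottle 0.3 [283. 211.] [ 0.565 -0.009  0.1  ]
[[0.55, 0.019], [0.596, 0.005], [0.583, -0.039], [0.537, -0.025]]
screwdriver 0.98 [337. 286.] [ 0.416 -0.119  0.01 ]
[[0.428, -0.002], [0.453, -0.007], [0.418, -0.182], [0.393, -0.177]]
lock_case 0.62 [291. 142.] [ 0.72 -0.03  0.02]
[[0.697, 0.073], [0.794, 0.051], [0.748, -0.142], [0.653, -0.118]]
rail 0.8 [277. 213.] [0.569 0.001 0.03 ]
[[0.58, 0.256], [0.685, 0.227], [0.539, -0.255], [0.436, -0.221]]
rail 0.65 [365. 235.] [ 0.521 -0.179  0.03 ]
[[0.496, -0.156], [0.56, -0.174], [0.552, -0.202], [0.489, -0.183]]
```

View pics/top1.png

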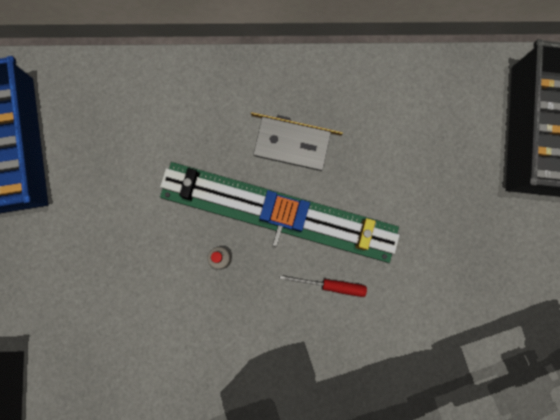

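View pics/scene1.png

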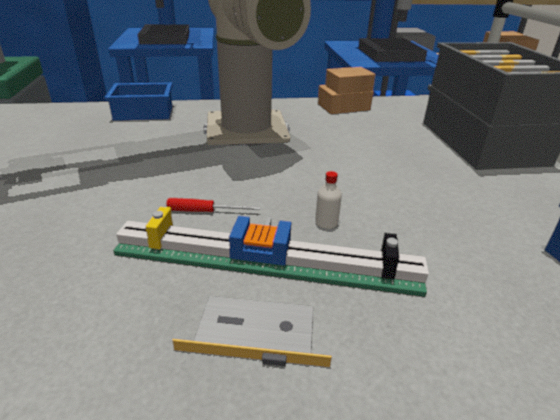

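The top view shows the slider and pad at (284,211), the yellow stop at (367,234), the black stop at (189,184), the bottle at (218,257), and the screwdriver clear of the rail. The rail's y axis is about 73° from world x, and the slider has to travel about 113 mm toward world -y. I'll shut the fingers and move above the pad with tool x along the rail.

Emit:
{"fn": "carry_out", "kwargs": {"rows": [[0.044, -0.031, 0.0, 0, 0, -5], [0.087, -0.061, 0.0, 0, 0, -10], [0.131, -0.092, 0.0, 0, 0, -15], [0.174, -0.122, 0.0, 0, 0, -20], [0.218, -0.152, 0.0, 0, 0, -25], [0.261, -0.183, 0.0, 0, 0, -30], [0.305, -0.213, 0.0, 0, 0, -35], [0.348, -0.244, 0.01, 0, 0, -40], [0.392, -0.274, 0.02, 0, 0, -45], [0.435, -0.305, 0.03, 0, 0, -50], [0.479, -0.335, 0.04, 0, 0, -50], [0.522, -0.365, 0.05, 0, 0, -50]], "jaw": 255, "force": 10}}

```text
t: 2.0
tool_pos: [0.5733, -0.0111, 0.1309]
orientation: [2.525, 1.868, 0.001]
force: [0.7, -0.2, 0.1]
opening: 0.0006
gripper_force: 0.0
```

```bash
python3 - <<'E'
from h import *
s=robot.read_state();print(s['t'],s['tool_pos'],s['force'],s['opening'])
R=Ro.from_rotvec(s['orientation']).as_matrix();print(R.round(3))
save('wrist','w1.png')
for n,z in [('carriage',.062),('pad_top',.052),('stop_yellow',.062),('stop_black',.062)]:
    for r in robot.outline_of('wrist',n)[:1]:
        b=cv2.boxPoints(cv2.minAreaRect(np.argwhere(r['pixels'])[:,::-1].astype(np.float32)))
        P=np.array([ray('wrist',q,z,s) for q in b]);c=P.mean(0)
        print(n,round(r['conf'],2),r['pixel'],ray('wrist',r['pixel'],z,s).round(4),c.round(4),P[:,:2].round(3).tolist(),'tool',(R.T@(c-s['tool_pos'])).round(4))
E
```

```text
2.0 [ 0.57326971 -0.01108666  0.13087386] [ 0.71789367 -0.18015178  0.05965693] 0.000621855552279051
[[ 0.293  0.956  0.001]
 [ 0.956 -0.293 -0.   ]
 [-0.     0.001 -1.   ]]
carriage 0.7 [276.8, 194.9] [ 0.5731 -0.0058  0.062 ] [ 0.5549 -0.0042  0.062 ] [[0.525, 0.053], [0.613, 0.026], [0.589, -0.063], [0.492, -0.033]] tool [ 0.0012 -0.0196  0.0689]
pad_top 0.73 [276.9, 197.5] [ 0.5717 -0.0104  0.052 ] [ 0.5715 -0.0113  0.052 ] [[0.555, 0.017], [0.601, 0.003], [0.589, -0.04], [0.541, -0.025]] tool [-0.0008 -0.0017  0.0789]
stop_yellow 0.55 [277.6, 370.3] [ 0.5243 -0.1661  0.062 ] [ 0.5245 -0.1668  0.062 ] [[0.527, -0.145], [0.535, -0.147], [0.523, -0.189], [0.514, -0.186]] tool [-0.1632 -0.0011  0.0689]
```

View pics/w1.png

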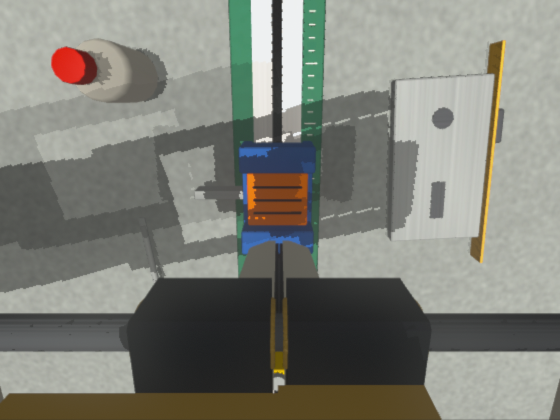

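The wrist view shows the pad at (277,198), centred under the tool to within 2 mm, with the rail running along tool x. Next I'll descend to just above the pad and then press down in small steps.

Emit:
{"fn": "carry_out", "kwargs": {"rows": [[0, -0.001, 0.025, 0, 0, 0], [-0.001, -0.002, 0.05, 0, 0, 0], [-0.001, -0.002, 0.068, 0, 0, 0], [-0.001, -0.002, 0.074, 0, 0, 0], [-0.001, -0.002, 0.077, 0, 0, 0], [-0.001, -0.002, 0.079, 0, 0, 0], [-0.001, -0.002, 0.08, 0, 0, 0], [-0.001, -0.002, 0.08, 0, 0, 0]]}}

```text
t: 3.25
tool_pos: [0.5704, -0.013, 0.0513]
orientation: [2.525, 1.868, 0.001]
force: [-0.4, -0.5, -0.4]
opening: 0.0006
gripper_force: 0.0
```

Emit:
{"fn": "carry_out", "kwargs": {"rows": [[0, 0, 0.001, 0, 0, 0], [0, 0, 0.002, 0, 0, 0], [0, 0, 0.003, 0, 0, 0], [0, 0, 0.003, 0, 0, 0]]}}

```text
t: 3.75
tool_pos: [0.57, -0.013, 0.0478]
orientation: [-2.526, -1.868, 0.0]
force: [0.5, 0.1, 0.3]
opening: 0.0008
gripper_force: 0.0
```

There's no contact force at z = 0.048, although the pad top should be at 0.052. I'll look before going further.

```bash
python3 - <<'E'
from h import *
s=robot.read_state();print(s['t'],s['tool_pos'],s['force'],s['wrist_torque'])
a=cv2.resize(save('scene','s2.png')[180:300,180:340],None,fx=5,fy=5,interpolation=cv2.INTER_CUBIC)
cv2.imwrite('pics/s2c.png',a[:,:,::-1])
E
```

```text
3.75 [ 0.57000268 -0.0130493   0.04775961] [0.49372977 0.11881308 0.29731747] [-0.0346694  -0.05991757  0.04481458]
```

View pics/s2c.png

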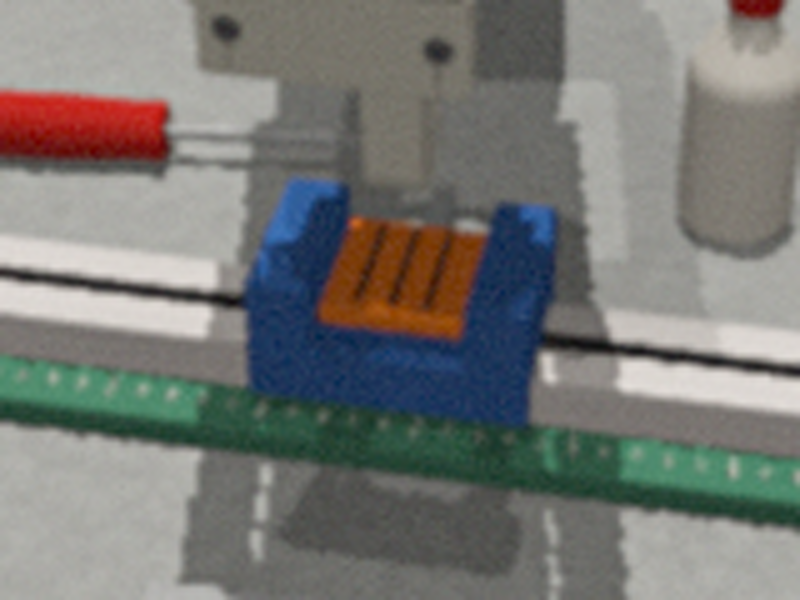

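```bash
python3 - <<'E'
from h import *
s=robot.read_state();m=robot.camera_model('scene')
R=Ro.from_rotvec(s['orientation']).as_matrix()
for P in [s['tool_pos'],s['tool_pos']-[0,0,-.04],s['tool_pos']+R@[0,-.0175,0],s['tool_pos']+R@[0,.0175,0],[.571,-.0113,.052]]:
    c=np.array(m['R'])@P+m['t'];print((np.array([m['fx']*c[0]/c[2]+m['cx'],m['fy']*c[1]/c[2]+m['cy']])-[180,180])*5)
print('cam',-np.array(m['R']).T@m['t'])
for n in ['pad_top','carriage']:
    r=robot.outline_of('scene',n)
    for q in r[:1]: print(n,q['conf'],(np.array(q['pixel'])-180)*5, ray('scene',q['pixel'],.052))
print(ray('scene',[180+400/5,180+185/5],.048),ray('scene',[180+400/5,180+185/5],.09))
a=save('wrist','w2.png')
a=save('top','t2.png')[150:270,200:360]
cv2.imwrite('pics/t2c.png',cv2.resize(a,None,fx=5,fy=5,interpolation=cv2.INTER_CUBIC)[:,:,::-1])
E
```

```text
[402.2880783  270.34556743]
[402.28843861 166.17113383]
[413.26548733 238.89603206]
[390.81793512 303.20675285]
[408.1461271  261.28990811]
cam [ 1.09494477 -0.06121531  0.44040361]
pad_top 0.57 [403.5 273.5] [ 0.57730479 -0.01336285  0.052     ]
carriage 0.57 [401. 301.] [ 0.5913621  -0.01543498  0.052     ]
[ 0.52208762 -0.00946     0.048     ] [ 0.58340204 -0.01499951  0.09      ]
```

View pics/w2.png

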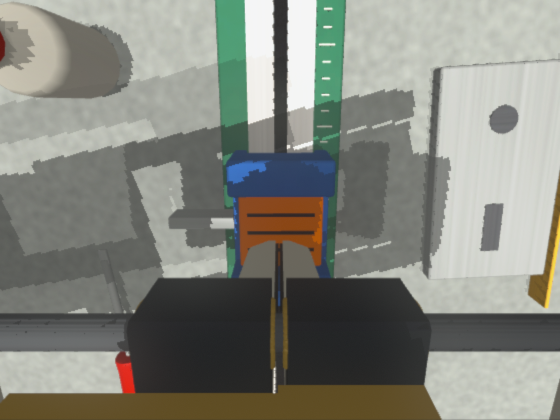

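```bash
python3 - <<'E'
from h import *
s=robot.read_state();m=robot.camera_model('wrist');M=np.linalg.inv(np.array(m['mount']))
for P in [(0,0,0),(.0075,.0,0),(.0075,0,-.035),(.0075,.0175,0),(.0075,.0175,-.035),(0,0,-.0188)]:
    c=M[:3,:3]@P+M[:3,3];print(P,(m['fx']*c[0]/c[2]+m['cx']).round(1),(m['fy']*c[1]/c[2]+m['cy']).round(1),c.round(3))
a,b=[ray('wrist',(u,195),.062,s) for u in (227,335)];print(a,b,np.linalg.norm(a-b))
E
```

```text
(0, 0, 0) 279.0 231.3 [0.    0.018 0.216]
(0.0075, 0.0, 0) 279.0 219.7 [0.    0.01  0.214]
(0.0075, 0, -0.035) 279.0 241.7 [0.    0.02  0.181]
(0.0075, 0.0175, 0) 307.9 219.7 [0.018 0.01  0.214]
(0.0075, 0.0175, -0.035) 313.3 241.7 [0.018 0.02  0.181]
(0, 0, -0.0188) 279.0 243.2 [0.    0.023 0.198]
[0.55054145 0.0208128  0.062     ] [0.60759192 0.00329364 0.062     ] 0.05967978938517286
```

View pics/t2c.png

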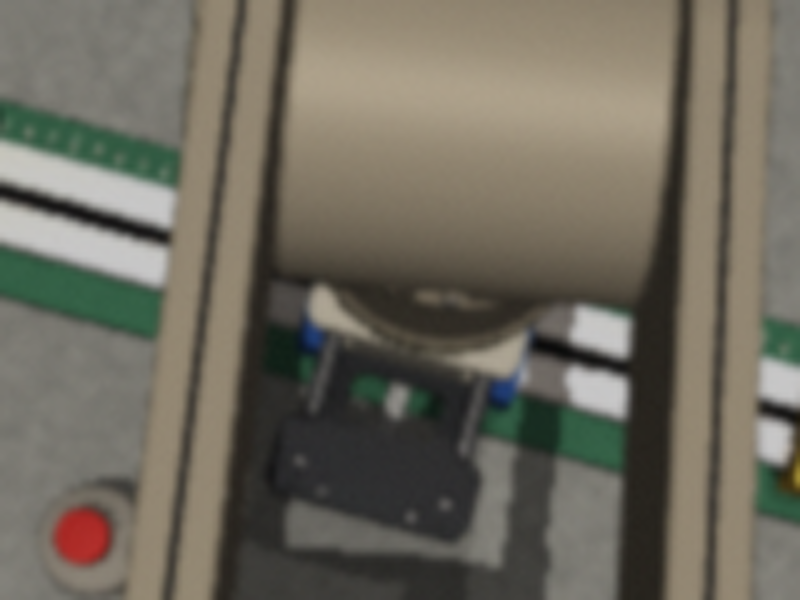

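The pose is consistent: slider width measures 59.7 mm in the wrist picture. In both the scene and wrist pictures, though, the shut tips sit over the pad and end about 35 mm short of the stated TCP. There's room below the body, so I'll keep descending carefully and watch the force.

Emit:
{"fn": "carry_out", "kwargs": {"rows": [[0, 0, 0.008, 0, 0, 0], [0, 0, 0.015, 0, 0, 0], [0, 0, 0.02, 0, 0, 0], [0, 0, 0.022, 0, 0, 0], [0, 0, 0.022, 0, 0, 0]]}}

```text
t: 4.62
tool_pos: [0.57, -0.0131, 0.0257]
orientation: [-2.526, -1.868, 0.0]
force: [0.3, 0.3, -0.4]
opening: 0.0001
gripper_force: 0.0
```

Emit:
{"fn": "carry_out", "kwargs": {"rows": [[0, 0, 0.002, 0, 0, 0], [0, 0, 0.004, 0, 0, 0], [0, 0, 0.005, 0, 0, 0], [0, 0, 0.005, 0, 0, 0]]}}

```text
t: 5.12
tool_pos: [0.57, -0.0131, 0.0208]
orientation: [-2.526, -1.868, 0.0]
force: [0.2, 0.8, -0.5]
opening: 0.0004
gripper_force: 0.0
```

Emit:
{"fn": "carry_out", "kwargs": {"rows": [[0, 0, 0.001, 0, 0, 0], [0, 0, 0.002, 0, 0, 0], [0, 0, 0.003, 0, 0, 0], [0, 0, 0.003, 0, 0, 0]]}}

```text
t: 5.62
tool_pos: [0.57, -0.0131, 0.0178]
orientation: [-2.526, -1.868, 0.0]
force: [-0.4, -0.5, -0.1]
opening: 0.0003
gripper_force: 0.0
```

```bash
python3 - <<'E'
from h import *
s=robot.read_state();print(s['t'],s['tool_pos'],s['force'])
a=save('scene','s3.png')[180:300,180:340]
cv2.imwrite('pics/s3c.png',cv2.resize(a,None,fx=5,fy=5,interpolation=cv2.INTER_CUBIC)[:,:,::-1])
E
```

```text
5.625 [ 0.57001003 -0.01307532  0.01777389] [-0.36349846 -0.52460865 -0.05087586]
```

View pics/s3c.png

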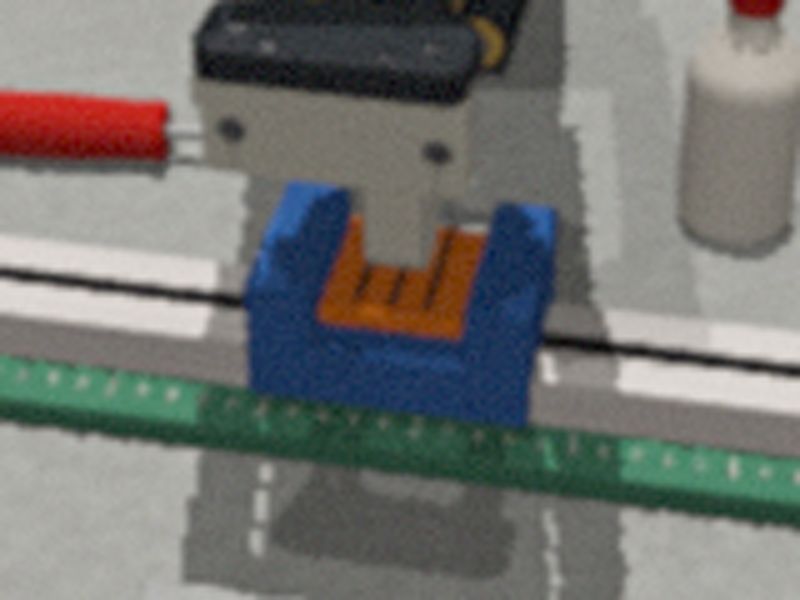

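The tip is still above the pad, with its front edge at crop row 268 against roughly 298 expected at contact. That leaves several mm to go, so I'll keep descending gently.

Emit:
{"fn": "carry_out", "kwargs": {"rows": [[0, 0, 0.002, 0, 0, 0], [0, 0, 0.004, 0, 0, 0], [0, 0, 0.004, 0, 0, 0]]}}

```text
t: 6.05
tool_pos: [0.5704, -0.0131, 0.0148]
orientation: [2.526, 1.868, 0.0]
force: [-3.2, 0.4, 7.9]
opening: 0.0004
gripper_force: 3.6
```

Emit:
{"fn": "carry_out", "kwargs": {"rows": [[0, 0, 0.002, 0, 0, 0], [0, 0, 0.003, 0, 0, 0], [0, 0, 0.003, 0, 0, 0]]}}

```text
t: 6.42
tool_pos: [0.5705, -0.0131, 0.0124]
orientation: [2.526, 1.868, 0.001]
force: [-4.9, 0.5, 12.5]
opening: 0.0002
gripper_force: 6.3
```

Emit:
{"fn": "carry_out", "kwargs": {"rows": [[0, 0, 0.001, 0, 0, 0], [0, 0, 0.002, 0, 0, 0], [0, 0, 0.003, 0, 0, 0], [0, 0, 0.003, 0, 0, 0]]}}

```text
t: 6.92
tool_pos: [0.5706, -0.013, 0.0096]
orientation: [2.526, 1.868, 0.001]
force: [-6.4, 1.6, 14.5]
opening: 0.0005
gripper_force: 7.0
```

Emit:
{"fn": "carry_out", "kwargs": {"rows": [[0, 0, 0.001, 0, 0, 0], [0, 0, 0.002, 0, 0, 0], [0, 0, 0.003, 0, 0, 0], [0, 0, 0.003, 0, 0, 0]]}}

```text
t: 7.42
tool_pos: [0.571, -0.0127, 0.0084]
orientation: [2.525, 1.868, 0.002]
force: [-12.6, 2.9, 27.1]
opening: 0.0004
gripper_force: 13.9
```

The force has risen to 27 N past the 15 N spring range, so the pad is on its hard end. Now I'll slide toward the yellow stop along tool -x.

Emit:
{"fn": "carry_out", "kwargs": {"rows": [[-0.003, -0.001, 0, 0, 0, 0], [-0.009, -0.001, 0, 0, 0, 0], [-0.017, -0.001, 0, 0, 0, 0], [-0.025, -0.001, 0, 0, 0, 0], [-0.033, -0.001, 0, 0, 0, 0], [-0.041, -0.001, 0, 0, 0, 0], [-0.049, -0.001, 0, 0, 0, 0], [-0.057, -0.001, 0, 0, 0, 0], [-0.065, -0.001, 0, 0, 0, 0], [-0.073, -0.001, 0, 0, 0, 0], [-0.079, -0.001, 0, 0, 0, 0], [-0.082, -0.001, 0, 0, 0, 0]]}}

```text
t: 8.93
tool_pos: [0.5468, -0.0916, 0.0084]
orientation: [2.524, 1.866, 0.004]
force: [-8.9, 3.6, 24.3]
opening: 0.0002
gripper_force: 12.3
```

```bash
python3 - <<'E'
from h import *
s=robot.read_state();print(s['t'],s['tool_pos'],s['force'])
u=np.array([.289,.957])
a=save('scene','s4.png')
for n in ['pad_top','carriage','stop_yellow']:
    for r in robot.outline_of('scene',n)[:1]:
        ys,xs=np.nonzero(r['pixels']);p=ray('scene',r['pixel'],.055);print(n,r['conf'],r['pixel'],xs.min(),xs.max(),p.round(3),p[:2]@u)
a=a[160:300,100:330]
cv2.imwrite('pics/s4c.png',cv2.resize(a,None,fx=3.4,fy=3.4,interpolation=cv2.INTER_CUBIC)[:,:,::-1])
E
```

```text
8.925 [ 0.54683937 -0.09156799  0.00835118] [-8.92831209  3.64743086 24.3163291 ]
pad_top 0.94 [210.9, 233.2] 194 224 [ 0.57  -0.091  0.055] 0.07774917382750807
carriage 0.61 [213.4, 236.9] 178 242 [ 0.58  -0.087  0.055] 0.08437892120123493
stop_yellow 0.88 [159.9, 223.8] 146 170 [ 0.537 -0.172  0.055] -0.00985413517286132
```

View pics/s4c.png

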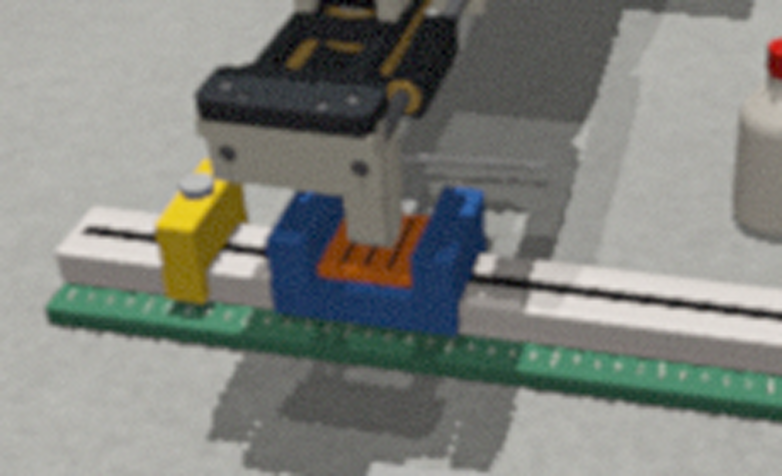

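The slider followed with the pad down, leaving a gap of about 29 mm to the yellow stop. The finger block clears the screw head by about 10 mm. I'll go on and then creep the last stretch.

Emit:
{"fn": "carry_out", "kwargs": {"rows": [[-0.004, 0, 0, 0, 0, 0], [-0.01, 0, 0, 0, 0, 0], [-0.016, 0, 0, 0, 0, 0], [-0.021, 0, 0, 0, 0, 0], [-0.024, 0, 0, 0, 0, 0], [-0.025, 0, 0, 0, 0, 0]]}}

```text
t: 9.88
tool_pos: [0.5396, -0.1155, 0.0084]
orientation: [2.524, 1.866, 0.003]
force: [-8.3, 3.6, 24.4]
opening: 0.0007
gripper_force: 12.3
```

Emit:
{"fn": "carry_out", "kwargs": {"rows": [[-0.001, 0, 0, 0, 0, 0], [-0.002, 0, 0, 0, 0, 0], [-0.003, 0, 0, 0, 0, 0], [-0.004, 0, 0, 0, 0, 0], [-0.004, 0, 0, 0, 0, 0]]}}

```text
t: 10.5
tool_pos: [0.5384, -0.1193, 0.0084]
orientation: [2.524, 1.867, 0.003]
force: [-9.1, 2.6, 25.0]
opening: 0.0009
gripper_force: 12.4
```

Emit:
{"fn": "carry_out", "kwargs": {"rows": [[-0.001, 0, 0, 0, 0, 0], [-0.002, 0, 0, 0, 0, 0], [-0.003, 0, 0, 0, 0, 0], [-0.003, 0, 0, 0, 0, 0]]}}

```text
t: 11.0
tool_pos: [0.5375, -0.1222, 0.0084]
orientation: [2.524, 1.867, 0.003]
force: [-9.5, 3.2, 24.5]
opening: 0.0002
gripper_force: 12.4
```

Emit:
{"fn": "carry_out", "kwargs": {"rows": [[-0.001, 0, 0, 0, 0, 0], [-0.002, 0, 0, 0, 0, 0], [-0.002, 0, 0, 0, 0, 0]]}}

```text
t: 11.38
tool_pos: [0.537, -0.1241, 0.0084]
orientation: [2.524, 1.867, 0.003]
force: [-8.8, 3.1, 24.4]
opening: 0.0003
gripper_force: 12.3
```

Emit:
{"fn": "carry_out", "kwargs": {"rows": [[-0.001, 0, 0, 0, 0, 0], [-0.002, 0, 0, 0, 0, 0], [-0.003, 0, 0, 0, 0, 0], [-0.003, 0, 0, 0, 0, 0]]}}

```text
t: 11.88
tool_pos: [0.5368, -0.1245, 0.0084]
orientation: [2.525, 1.868, 0.008]
force: [-5.9, 13.8, 24.4]
opening: 0.0001
gripper_force: 12.2
```

Emit:
{"fn": "carry_out", "kwargs": {"rows": [[-0.001, 0, 0, 0, 0, 0], [-0.002, 0, 0, 0, 0, 0], [-0.002, 0, 0, 0, 0, 0]]}}

```text
t: 12.25
tool_pos: [0.5369, -0.1259, 0.0084]
orientation: [2.525, 1.868, 0.01]
force: [-1.0, 15.0, 22.4]
opening: 0.0007
gripper_force: 11.1
```

Contact with the stop: the along-rail force jumped to about 14 N and the tip then stopped and slipped. I'll lift straight up.

Emit:
{"fn": "carry_out", "kwargs": {"rows": [[0, 0, -0.003, 0, 0, 0], [0, 0, -0.006, 0, 0, 0], [0, 0, -0.01, 0, 0, 0], [0, 0, -0.02, 0, 0, 0], [0, 0, -0.045, 0, 0, 0], [0, 0, -0.08, 0, 0, 0], [0, 0, -0.12, 0, 0, 0], [-0.03, -0.04, -0.15, 0, 0, 0], [-0.07, -0.08, -0.16, 0, 0, 0], [-0.11, -0.12, -0.16, 0, 0, 0], [-0.15, -0.14, -0.16, 0, 0, 0], [-0.15, -0.14, -0.16, 0, 0, 0]]}}

```text
t: 13.75
tool_pos: [0.354, -0.2327, 0.1652]
orientation: [2.53, 1.862, -0.001]
force: [-0.4, 0.4, -0.3]
opening: 0.0004
gripper_force: 0.0
```

```bash
python3 - <<'E'
from h import *
s=robot.read_state();print(s['t'],s['tool_pos'],s['force'])
a=save('scene','s5.png')[160:300,100:330]
cv2.imwrite('pics/s5c.png',cv2.resize(a,None,fx=3.4,fy=3.4,interpolation=cv2.INTER_CUBIC)[:,:,::-1])
E
```

```text
13.75 [ 0.35402878 -0.23271889  0.16522539] [-0.43476019  0.43240662 -0.3164119 ]
```

View pics/s5c.png

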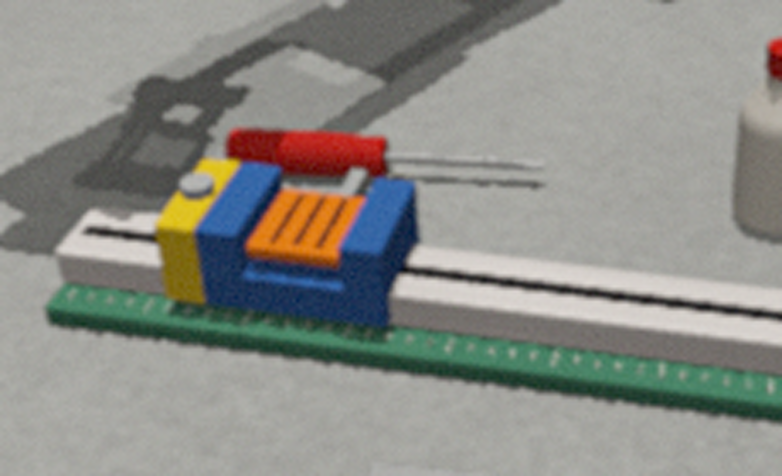

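The slider sits flush against the yellow stop (crop x of about 205) with the pad back up. The screwdriver handle is unchanged at full-image (190,205), and the arm is clear. Handing in.

```bash
python3 -c "
from plant import robot
print(robot.close_job())"
```

```text
the job is handed in; nothing more can be done
None
```

The job is handed in at about 14 s of the 37 s allowed: the slider is flush against the yellow stop with its pad back up, the arm is clear, and nothing else was touched.

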